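# Test the blue control modules in the bay that is in service

## Robot

A 6-joint arm with a two-finger parallel gripper is mounted at the origin on the work surface. World frame = base frame: x ahead of the robot, y to its left, z up, the work surface at z = 0. Lengths are in m, angles in rad, forces in N, time in s.
With the tool pointing down it reaches from about 0.35 to 0.725 m from the base axis. Payload 4.3 kg.
Tool frame: the origin (TCP) lies at the centre of the arm's flange, where the gripper is bolted on; the fingertips stand 173 mm ahead of it and the grasp point (between the pads) lies 155 mm ahead of it (bot.grip_point_offset is the distance from the TCP to the grasp point, in m); z points along the fingers, y is the line along which they close (so a half turn about z gives the same grasp; the last joint's range is limited). The gripper opens to 85 mm and grips with 20 to 120 N. Pads are 22 mm wide; open, the fingers measure 114 mm over their backs; the gripper's body (76 mm by 85 mm) begins 54 mm behind the grasp point. The pads swing forward as they close: fully open they stand 13 mm farther back than shut.
Start: joints at [1.087, 0.377, 0.081, 1.274, 0, 1.46], TCP at [0.21, 0.535, 0.405] pointing down, gripper open.
Joint ranges: [-2.72, 2.72], [-0.84, 1.66], [-1.02, 1.22], [-1.77, 2.12], [-1.37, 1.28], [-3.14, 3.14]. Speed limits (rad/s): [2.57, 2.57, 3.14, 3.14, 3.14, 3.14].

## Interface

Orientations are given as a rotation vector (axis times angle).
In Python, from workcell import bot, viewer gives the robot as it stands.
- The arm moves only by the shell command python3 -m creep 'ROWS' [OPENING]. ROWS is JSON, a list of rows, each a list of 6 numbers: the shift along the world's x, y, z in mm, then the turn, a rotation vector about the world's x, y, z in rad. A call has 1 to 8 rows; each row is the pose to reach, as a shift and turn from the pose commanded when the call began; what a row does not reach only later rows make up. A row lasts 1/8 s, in which the tool goes at most 62.5 mm and 10.7 degrees, less where a joint would pass 70% of its speed; a pose out of reach is approached as far as the arm can. A call with a gripper value outside its range is refused whole. OPENING is the opening, from -1 (shut) to 1 (fully open), set as the call begins (- or left out, the last holds). The fingers move at their own pace and stop on an object; the grip force is fixed at half the most. Time passes only in rows, so rows that repeat a pose let the fingers close. It gives the time, the measured TCP pose, the force, the opening and the grip force at its end, in the units of the state.
- bot.read_state(): the state, without advancing time (a new reading comes with each control period).
- viewer.snapshot(name): name is "side" or "top"; returns the picture (384x512x3 uint8, red, green, blue); there is no depth.
- viewer.camera_params(name): a dict with "mtx" (3x3 intrinsics, pixels), "xyz" and "orientation" of the camera in the world. Camera axes: x right, y up, looking along -z (the intrinsics and any distortion apply to the point x, -y, -z); pixel columns grow to the right and rows downward; lengths in m; the calibration is good to about 2 mm. A picture is of the moment at which its call begins. camera_params takes no time and is no camera call.
- bot.hand_in(): hands the job in; it is judged then, once.
Trained networks look in the newest picture that a camera, given by its name, has taken for a name from the list of things; names that differ only in an ending like _2 or _b are one class to them, and where a whole thing is asked for, a point or a joint stands for the part that bears it (a point fixed in the world has none). Each returns a list of dicts, best first, with "p" (0 to 1); they miss things now and then, are a little off and sometimes report something else, mostly with a low value. They report only what shows in the picture. A call takes as long as a camera call.
- viewer.spot_in(camera, query): "position" ([column, row] in pixels, amid what is visible of it).
- viewer.cut_out(camera, query): "region" (384x512 bool, what is visible of it) and "position" ([column, row] in pixels, amid what is visible of it).
- viewer.landmark_of(camera, query): "position" ([column, row] in pixels: a listed point, or the origin of a listed thing).
The state is a dict: "time_s": time; "joints": joint angles; "joint_vel": joint speeds; "tau": joint torques, N m; "eef_pos": TCP position; "ee_rot": TCP orientation; "wrist_force": force on the tool from outside, world axes, zero at the start; "ft_torque": the same for the moment, N m; "width": finger opening in m; "grip_force": force on a finger pad.
Only numpy, scipy, OpenCV 4.12 (cv2) and the standard library are available. Lean on these libraries where they do the work, as an engineer would, in place of code of your own. Each camera call takes 0.05 s, during which the arm holds its last target. There are 200 camera calls.

## Task

Load every blue-lidded control module into the sliding tray of the test rig, slide the tray by its orange handle fully home against the bay that has the green beacon, and hold that bay's white button all the way down for three seconds. Then slide the tray back to the white mark in the middle of the rig and leave all the blue modules lying flat, lid up, on the floor of the green bin, with everything released. Never dock the tray at the bay with the red beacon or press its button, and leave the yellow-lidded modules and the other things on the bench where they are.

Things in the scene. Friction and masses are not known exactly. Their poses are not given: they have to be found in the camera images.
- module1: Control module to be tested: a square black block 40 x 40 mm and 28 mm tall with a blue lid, 50 to 100 g, lying flat, lid up. Origin at the centre of its underside, z up through the lid; x and y are square to its sides. Absent (None) in some runs.
- module2: Control module to be tested: a square black block 40 x 40 mm and 28 mm tall with a blue lid, 50 to 100 g, lying flat, lid up. Origin at the centre of its underside, z up through the lid; x and y are square to its sides. Absent (None) in some runs.
- module3: Control module to be tested: a square black block 40 x 40 mm and 28 mm tall with a blue lid, 50 to 100 g, lying flat, lid up. Origin at the centre of its underside, z up through the lid; x and y are square to its sides. Absent (None) in some runs.
- module4: Control module to be tested: a square black block 40 x 40 mm and 28 mm tall with a blue lid, 50 to 100 g, lying flat, lid up. Origin at the centre of its underside, z up through the lid; x and y are square to its sides. Absent (None) in some runs.
- other1: Module of the same shape and size (40 x 40 x 28 mm) but with a yellow lid, among the blue ones; not to be tested, leave it where it is. Origin at the centre of its underside.
- other2: Module of the same shape and size (40 x 40 x 28 mm) but with a yellow lid, among the blue ones; not to be tested, leave it where it is. Origin at the centre of its underside.
- rig: Test rig, fixed to the bench: dark steel base 110 x 530 mm, 12 mm thick, with a slide along its y axis and a grey bay block at each end. Each bay block is 100 mm (x) by 74 mm (y), centred at y = +227 mm (left bay) or -227 mm (right bay), its top 55 mm above the bench. Origin at the centre of the base's underside; its y points from the right bay to the left bay, its x away from the robot.
- tray (a joint): Position of the tray on its slide, m, along the rig's y: 0 = handle over the white middle mark, +0.08 = stop, fully home against the left bay (the +y one), -0.08 = stop, fully home against the right bay. Slides with about 2 N of friction and stays where it is left; at the mark means within about 10 mm. Starts somewhere within 50 mm of the mark.
- tray_floor (a point): Centre of the tray's inner floor, 30 mm above the bench, axes like the rig's and moving with the tray. The floor is 100 mm (x) by 210 mm (y) inside a lip 5 mm wide that stands 6 mm above the floor; room for four modules in a row along y. The floor is open above.
- tray_handle (a point): Grip point of the tray's orange handle: an upright square post 16 x 16 mm fixed to the middle of the tray's front edge, its axis 75 mm in front (-x of the rig) of tray_floor; this point is on its axis, 74 mm above the bench, 20 mm below the post's top; the post is clear down to 30 mm above the bench.
- button_left (a joint): Travel of the left bay's push button, m: 0 = up, 0.006 = all the way down. Sprung: it moves down from 1.5 N, is fully down at 5 N, and comes up again when let go.
- button_left_top (a point): Centre of the top of the left bay's round white button (28 mm across), 77 mm above the bench, pressed straight down.
- button_right (a joint): Travel of the right bay's push button, same as the left one.
- button_right_top (a point): Centre of the top of the right bay's round white button (28 mm across), 77 mm above the bench, pressed straight down.
- green_beacon: Green beacon, 30 mm across and 28 mm tall, fixed on top of one of the two bay blocks behind the button: this bay is in service. Origin at the centre of its underside. Its bay is the left one if it lies at positive y of the rig.
- red_beacon: Red beacon of the same shape on the other bay block: that bay is out of service. Origin at the centre of its underside.
- mat: Grey work mat, fixed, 180 x 270 mm and 3 mm thick, on which the modules start. Origin at the centre of its underside.
- bin_in (a point): Centre of the inner floor of the green bin for tested modules, about 5 mm above the bench; the bin is fixed, its inner floor is 160 mm (x) by 240 mm (y), its walls are 5 mm thick and reach 22 mm above the bench. Axes: x away from the robot, y to the left when the bin is square to the bench.
- screwdriver: Screwdriver with an orange handle, 170 mm long, lying on the bench; leave it where it is. Origin near its middle.
- flux_jar: Small amber jar with a black cap, 44 mm across, 50 mm tall; leave it.
- sponge_tub: Black tub with a brass sponge, 72 mm across; leave it.

How it is judged:
By the outcome, as a careful person would: the job done as asked, in the order asked, and still so for the second after the job is handed in, with the robot touching nothing.
Of module1, module2, module3, module4 only 2 to 4 are there at a start; the rules pass over those that are not, and their reading is None.
At some moment in a run one of module1, module2, module3, module4 may be knocked a few centimetres aside while the robot is not near it.
Once in a run the grip may slacken for a moment while it holds something.
It also fails if it takes over 210 s, if anything falls off the work surface, if the arm or the gripper's body presses on something with over 40 N, if the wrist force passes 120 N, or if a joint passes its speed limit or range.

## Working session

There is one attempt and no reset: what is moved stays moved. The work goes in short steps, Python scripts to look and compute and a shell command to move; the robot and the scene stay as the last step left them, time stands still between calls to the robot, and variables do not carry over. Pictures are saved under pics/ and viewed, at most 14 in all, crops included, and the job is handed in when it is done.

```bash
ls; mkdir -p pics
python3 - <<'E'
from workcell import bot, viewer
import cv2
s=bot.read_state(); print({k:s[k] for k in ['time_s','eef_pos','ee_rot','width']})
for n in ['side','top']:
    im=viewer.snapshot(n); cv2.imwrite(f'pics/{n}0.png',im[...,::-1])
    print(n,viewer.camera_params(n))
a=cv2.imread('pics/side0.png');b=cv2.imread('pics/top0.png')
cv2.imwrite('pics/both0.png',cv2.resize(cv2.vconcat([a,b]),(800,1200))[:,:])
E
```

```text
pics
{'time_s': 0.0, 'eef_pos': array([0.20982285, 0.53502184, 0.40376794]), 'ee_rot': array([-5.83586489e-01, -3.08632932e+00,  3.05302793e-03]), 'width': 0.0855704914697185}
side {'mtx': array([[407.34474157,   0.        , 257.68205199],
       [  0.        , 407.34474157, 191.4961485 ],
       [  0.        ,   0.        ,   1.        ]]), 'xyz': array([ 0.27954567, -0.75199569,  1.05115285]), 'orientation': array([ 0.67897494, -0.11290902, -0.30914275])}
top {'mtx': array([[457.85274468,   0.        , 257.42525995],
       [  0.        , 457.85274468, 198.22228672],
       [  0.        ,   0.        ,   1.        ]]), 'xyz': array([0.46112105, 0.02067933, 1.52577719]), 'orientation': array([ 0.04637277, -0.05273968, -1.58193783])}
```

View pics/side0.png

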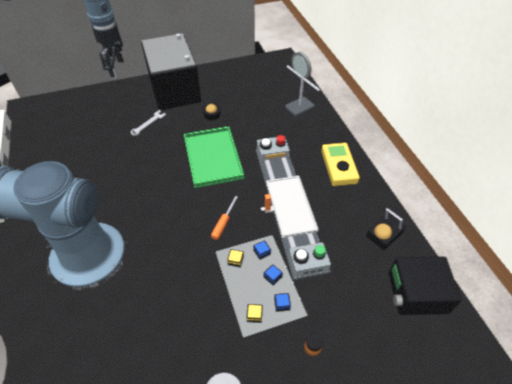

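View pics/top0.png

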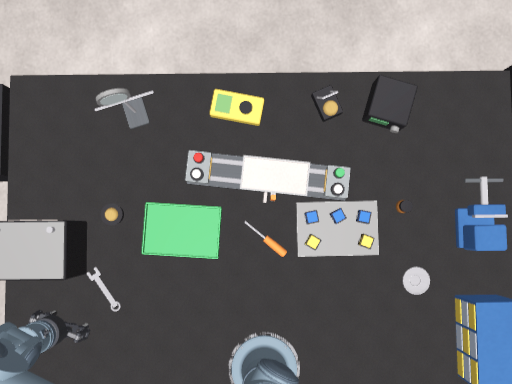

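The pictures show three blue modules, at top-view pixels (312,217), (339,216) and (364,217). There are two yellow ones at (313,242) and (367,241). The green beacon is on the right (-y) bay at (340,173), and the bin is at (182,231).

```bash
cat > h.py <<'E'
import numpy as np, cv2
from scipy.spatial.transform import Rotation as R
from scipy.optimize import least_squares
from workcell import bot, viewer
def cam(n):
    p=viewer.camera_params(n); return p['mtx'],np.array(p['xyz']),R.from_rotvec(p['orientation']).as_matrix()
C={n:cam(n) for n in('side','top')}
def proj(n,P):
    K,x,r=C[n]; q=(np.atleast_2d(P)-x)@r*[1,-1,-1]; q=q@K.T; return q[:,:2]/q[:,2:]
def ray(n,uv):
    K,x,r=C[n]; d=np.linalg.solve(K,[uv[0],uv[1],1])*[1,-1,-1]; return x,r@d
def onz(n,uv,z):
    x,d=ray(n,uv); return x+d*(z-x[2])/d[2]
def tri(us,ut):
    f=lambda P:np.r_[proj('side',P)[0]-us,proj('top',P)[0]-ut]
    s=least_squares(f,[.5,0,.05]); return s.x,np.abs(s.fun).max()
def blobs(im,color):
    h=cv2.cvtColor(im,cv2.COLOR_RGB2HSV)
    lo,hi={'blue':((105,150,60),(125,255,255)),'yellow':((22,150,80),(35,255,255))}[color]
    m=cv2.inRange(h,lo,hi); n,_,st,c=cv2.connectedComponentsWithStats(m)
    lab=_; return [(c[i],st[i,4],lab==i) for i in range(1,n) if st[i,4]>40]
def lm(names):
    for q in names:
        o={n:[(np.round(d['position'],1),round(d['p'],2)) for d in viewer.landmark_of(n,q) if d['p']>.3] for n in('side','top')}
        if o['side'] and o['top']:
            P,e=tri(o['side'][0][0],o['top'][0][0]); print(q,P.round(4),round(e,1),o if len(o['side'])+len(o['top'])>2 else '')
        else: print(q,o)
E
python3 - <<'E'
from h import *
S=viewer.snapshot('side');T=viewer.snapshot('top')
for c in('blue','yellow'):
    bs=[b for b in blobs(S,c)]; bt=[b for b in blobs(T,c) if 190<b[0][1]<260]
    for b in bt:
        if not 295<b[0][0]<380: continue
        P,e,a=min(((*tri(s[0],b[0]),s[1]) for s in bs),key=lambda t:t[1])
        big=cv2.resize(b[2].astype('f4'),None,fx=4,fy=4,interpolation=cv2.INTER_CUBIC)>.5
        rect=cv2.minAreaRect(cv2.findNonZero(big.astype('u1')))
        print(c,P.round(4),round(e,1),b[0].round(1),b[1],a,'rect',np.round(rect[1],0)/4,'ang',rect[2], onz('top',b[0],.031).round(4))
lm(['button_left_top','button_right_top','tray_handle','tray_floor','green_beacon','red_beacon','bin_in','rig','mat','screwdriver'])
E
```

```text
blue [ 0.4926 -0.1636  0.022 ] 0.3 [311.8 216.6] 92 139 rect [10.5 10. ] ang 78.69007110595703 [ 0.4933 -0.1627  0.031 ]
blue [ 0.4947 -0.2498  0.0244] 0.4 [338.2 215.4] 92 142 rect [10.5   9.75] ang 63.43495178222656 [ 0.496 -0.249  0.031]
blue [ 0.4909 -0.334   0.0283] 0.2 [364.1 216.5] 94 145 rect [10.25 10.5 ] ang 11.309932708740234 [ 0.4914 -0.3336  0.031 ]
button_left_top [0.6348 0.2086 0.0874] 0.1 
button_right_top [ 0.5845 -0.2381  0.0702] 0.8 {'side': [(array([301.6, 252.5]), 0.41), (array([262.1, 255. ]), 0.37)], 'top': [(array([336.6, 186.6]), 0.46)]}
tray_handle [ 0.5488 -0.0419  0.0641] 1.9 {'side': [(array([268.6, 203.6]), 0.62), (array([211.4, 113. ]), 0.31)], 'top': [(array([274.5, 201.3]), 0.6)]}
tray_floor [ 0.624  -0.0474  0.0114] 0.1 {'side': [(array([289.4, 209.2]), 0.97), (array([310., 349.]), 0.49)], 'top': [(array([275.6, 177.9]), 0.82), (array([313.2, 214.5]), 0.43)]}
green_beacon [ 0.6327 -0.2516  0.0578] 1.0 
red_beacon [0.6942 0.2023 0.0426] 0.6 
bin_in [ 0.4518  0.2757 -0.0148] 0.8 
rig [ 0.6372 -0.0187 -0.0042] 1.6 {'side': [(array([288. , 204.5]), 0.65), (array([252.1, 314.1]), 0.43)], 'top': [(array([267.3, 172.9]), 0.95), (array([180.8, 230.4]), 0.43)]}
mat [ 0.4539 -0.2474 -0.0327] 0.2 
screwdriver [ 0.4178 -0.0041 -0.0023] 2.2
```

Run:
```python
from h import *
S=viewer.snapshot('side');T=viewer.snapshot('top')
# top crop, 3x, with side crop
a=cv2.resize(T[140:265,135:385],(800,400),interpolation=cv2.INTER_CUBIC)
cv2.imwrite('pics/crop_top.png',a[...,::-1])
hs={n:cv2.cvtColor(i,cv2.COLOR_RGB2HSV) for n,i in(('side',S),('top',T))}
def comp(n,lo,hi,box,mn=8):
    m=cv2.inRange(hs[n],lo,hi); M=np.zeros_like(m); x0,y0,x1,y1=box; M[y0:y1,x0:x1]=m[y0:y1,x0:x1]
    k,l,st,c=cv2.connectedComponentsWithStats(M); i=1+np.argmax(st[1:,4]); return c[i],st[i],l==i
Bt=(180,140,355,205);Bs=(245,130,335,280)
for nm,lo,hi,zz in(('green',(45,100,50),(80,255,255),.083),('red',(0,150,80),(6,255,255),.083),('orange',(7,150,120),(20,255,255),.08)):
    cs=comp('side',lo,hi,Bs);ct=comp('top',lo,hi,(180,140,355,210))
    P,e=tri(cs[0],ct[0]); print(nm,P.round(4),round(e,1),cs[0].round(1),ct[0].round(1),ct[1],onz('top',ct[0],zz).round(4))
ct=comp('top',(0,0,190),(180,40,255),(225,150,320,198))
r=cv2.minAreaRect(cv2.findNonZero(ct[2].astype('u1')));b=cv2.boxPoints(r)
w=np.array([onz('top',p,.036) for p in b]);print('tray',r,w.round(4),w.mean(0).round(4),onz('top',ct[0],.033))
for nm,box in(('L',(186,165,206,183)),('R',(328,180,348,198))):
    c=comp('top',(0,0,170),(180,60,255),box);print('button',nm,c[0].round(1),c[1],onz('top',c[0],.077).round(4))
c=comp('top',(45,100,50),(80,255,255),(135,195,228,265))
b=cv2.boxPoints(cv2.minAreaRect(cv2.findNonZero(c[2].astype('u1'))));w=np.array([onz('top',p,.022) for p in b]);print('bin',w.round(4),w.mean(0).round(4))
c=comp('top',(0,0,120),(180,40,190),(290,195,385,262))
```

```text
green [ 0.7549  0.2616 -0.8327] 38.4 [319.6 250.7] [198.4 207.1] [180 204  42   6 197] [0.5263 0.2006 0.083 ]
red [0.6858 0.2031 0.0731] 0.3 [280.4 139.1] [197.9 157. ] [194 153   9   9  68] [0.6853 0.2015 0.083 ]
orange [ 0.5515 -0.0333  0.0659] 0.4 [267. 201.] [272.2 198.9] [270 197   6   4  14] [ 0.5495 -0.0325  0.08  ]
tray ((271.74249267578125, 177.9465789794922), (96.72874450683594, 39.51850509643555), 6.009006023406982) [[ 0.575   0.1308  0.036 ]
 [ 0.7041  0.1163  0.036 ]
 [ 0.6671 -0.1986  0.036 ]
 [ 0.5383 -0.1825  0.036 ]] [ 0.6211 -0.0335  0.036 ] [ 0.62945528 -0.04042629  0.033     ]
button L [195.4 172.2] [186 165  20  18 170] [0.6376 0.2106 0.077 ]
button R [338.1 187.1] [328 180  20  18 178] [ 0.5848 -0.2425  0.077 ]
bin [[0.3785 0.3969 0.022 ]
 [0.5507 0.3864 0.022 ]
 [0.5313 0.133  0.022 ]
 [0.3593 0.1453 0.022 ]] [0.4549 0.2654 0.022 ]
```

View pics/crop_top.png

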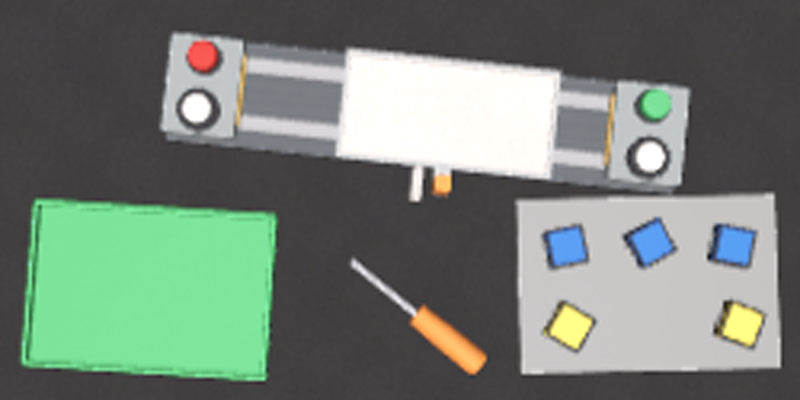

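```bash
cat >> h.py <<'E'
def mods(T,color='blue',z=.031,box=(135,140,385,265)):
    """top view: world xy of lid centres at height z, side yaw in deg (mod 90), from a model-square fit"""
    out=[]
    for c,a,m in blobs(T,color):
        if not(box[0]<c[0]<box[2] and box[1]<c[1]<box[3]) or a>200: continue
        h=cv2.cvtColor(T,cv2.COLOR_RGB2HSV); x,y=np.int32(c)
        g=h[y-14:y+15,x-14:x+15]; hue=abs(g[...,0].astype(float)-(115 if color=='blue' else 28))<14
        w=hue*g[...,1]/255.*(g[...,2]/255.)
        w=np.clip(w/np.median(w[12:17,12:17]),0,1); w[w<.3]*=.3
        big=cv2.resize(w,None,fx=6,fy=6,interpolation=cv2.INTER_CUBIC)>.5
        k,l,st,cc=cv2.connectedComponentsWithStats(big.astype('u1')); i=l[87,87]
        ctr,sz,ang=cv2.minAreaRect(cv2.findNonZero((l==i).astype('u1')))
        uv=(np.array(ctr)+.5)/6-.5+[x-14,y-14]
        P=onz('top',uv,z); q=onz('top',uv+10*np.array([np.cos(np.radians(ang)),np.sin(np.radians(ang))]),z)-P
        out.append((P.round(4),round(np.degrees(np.arctan2(q[1],q[0]))%90,1),np.round(np.array(sz)/6,1),uv.round(1)))
    return out
E
cat > rig.py <<'E'
from h import *
# clicked in crop_top (3.2x of window at 135,140): features in the rig frame
f=lambda u:(np.array(u)+.5)/3.2-.5+[135,140]
F=[((171,34),(50,264,55)),((244,41),(50,190,55)),((236,138),(-50,190,55)),((162,131),(-50,264,55)),
((615,81),(50,-190,55)),((689,87),(50,-264,55)),((682,187),(-50,-264,55)),((608,180),(-50,-190,55))]
U=np.array([f(a) for a,b in F]);X=np.array([b for a,b in F])/1e3
def rp(p,X):
    c,s=np.cos(p[2]),np.sin(p[2]); return X@np.array([[c,s,0],[-s,c,0],[0,0,1]])+[p[0],p[1],0]
s=least_squares(lambda p:(proj('top',rp(p,X))-U).ravel(),[.62,-.02,-.1])
if __name__=='__main__':
    print('rig',s.x,np.degrees(s.x[2]),np.abs(s.fun).max())
    toR=lambda P:(np.array(P)-[s.x[0],s.x[1],0])@np.array([[np.cos(s.x[2]),-np.sin(s.x[2]),0],[np.sin(s.x[2]),np.cos(s.x[2]),0],[0,0,1]])
    for n,u,z in(('Lbut',(197,108),.077),('Rbut',(650,157),.077),('red',(203,55),.083),('green',(655,103),.083),('handle',(443,175),.094)):
        P=onz('top',f(u),z);print(n,P.round(4),toR(P).round(4))
    P=np.mean([onz('top',f(u),.036) for u in((347,48),(560,71),(553,179),(338,155))],0);print('tray',P.round(4),toR(P).round(4))
    P=np.mean([onz('top',f(u),.022) for u in((37,200),(275,212),(265,380),(24,366))],0);print('bin',P.round(4))
    print('handle grip at mark/home-/home+',rp(s.x,np.array([[-.075,0,.074],[-.075,-.08,.074]])).round(4))
    T=viewer.snapshot('top')
    for c in('blue','yellow'):
        for m in mods(T,c): print(c,*m)
    # closing-line angle now
    r=R.from_rotvec(bot.read_state()['ee_rot']).as_matrix();print('closing',np.degrees(np.arctan2(r[1,1],r[0,1])))
E
python3 rig.py
```

```text
rig [ 0.63201258 -0.01998108 -0.11718437] -6.714169738347286 0.9080205640477743
Lbut [0.6338 0.208  0.077 ] [-0.0249  0.2266  0.077 ]
Rbut [ 0.5798 -0.2413  0.077 ] [-0.026 -0.226  0.077]
red [0.6859 0.2011 0.083 ] [0.0276 0.2258 0.083 ]
green [ 0.6329 -0.2464  0.083 ] [ 0.0274 -0.2248  0.083 ]
handle [ 0.563  -0.0349  0.094 ] [-0.0668 -0.0229  0.094 ]
tray [ 0.6305 -0.0447  0.036 ] [ 0.0014 -0.0247  0.036 ]
bin [0.4545 0.2635 0.022 ]
handle grip at mark/home-/home+ [[ 0.5575 -0.0112  0.074 ]
 [ 0.5482 -0.0907  0.074 ]]
blue [ 0.4965 -0.249   0.031 ] 27.5 [11.3 10.5] [338.2 215.3]
blue [ 0.4923 -0.3339  0.031 ] 78.0 [10.4 10.7] [364.2 216.3]
blue [ 0.4934 -0.1613  0.031 ] 11.0 [10.8 11.2] [311.4 216.5]
closing 68.58210566538543
```

```bash
cat >> h.py <<'E'
def to(x,y,z,psi=None):
    s=bot.read_state(); r=R.from_rotvec(s['ee_rot']).as_matrix(); c=np.degrees(np.arctan2(r[1,1],r[0,1]))
    d=0 if psi is None else np.radians((psi-c+90)%180-90)
    print('t',round(s['time_s'],2),'closing',c.round(1),'shift',((np.array([x,y,z])-s['eef_pos'])*1e3).round(1),'turn',round(float(d),3))
E
python3 -m creep '[[60,-145,-30,0,0,0.12],[120,-290,-60,0,0,0.24],[180,-435,-90,0,0,0.36],[180,-435,-90,0,0,0.36],[180,-435,-90,0,0,0.36],[180,-435,-90,0,0,0.36],[180,-435,-90,0,0,0.36],[180,-435,-90,0,0,0.36]]' 0.45
python3 - <<'E'
from h import *
to(.4934,-.1613,.26,101)
print(bot.read_state()['joints'])
E
```

```text
time_s: 2.35
eef_pos: [0.3905, 0.098, 0.3146]
ee_rot: [0.025, 3.141, -0.0]
wrist_force: [0.6, 0.3, 0.1]
width: 0.0618
grip_force: 0.0
t 2.35 closing 89.1 shift [ 102.9 -259.3  -54.6] turn 0.208
[ 8.81325854e-02  8.80844458e-02 -5.37549322e-01  9.44461097e-01
 -1.52670014e-04  1.04037546e-01]
```

```bash
python3 -m creep '[[103,-259,-55,0,0,0.208],[103,-259,-55,0,0,0.208],[103,-259,-55,0,0,0.208],[103,-259,-55,0,0,0.208],[103,-259,-55,0,0,0.208],[103,-259,-55,0,0,0.208],[103,-259,-55,0,0,0.208]]'
python3 - <<'E'
from h import *
T=viewer.snapshot('top'); S=viewer.snapshot('side')
for m in mods(T):print(*m)
to(.4934,-.1613,.176,101)
a=cv2.resize(T[140:265,255:405],(600,500),interpolation=cv2.INTER_CUBIC)
cv2.imwrite('pics/pre1.png',cv2.resize(S[190:340,200:350],(600,600),interpolation=cv2.INTER_CUBIC)[...,::-1])
E
```

```text
time_s: 3.22
eef_pos: [0.4926, -0.1583, 0.2596]
ee_rot: [0.304, -3.126, -0.002]
wrist_force: [-1.0, 1.5, -0.5]
width: 0.0618
grip_force: 0.0
t 3.33 closing 101.2 shift [  0.9  -3.7 -83.9] turn -0.004
```

View pics/pre1.png

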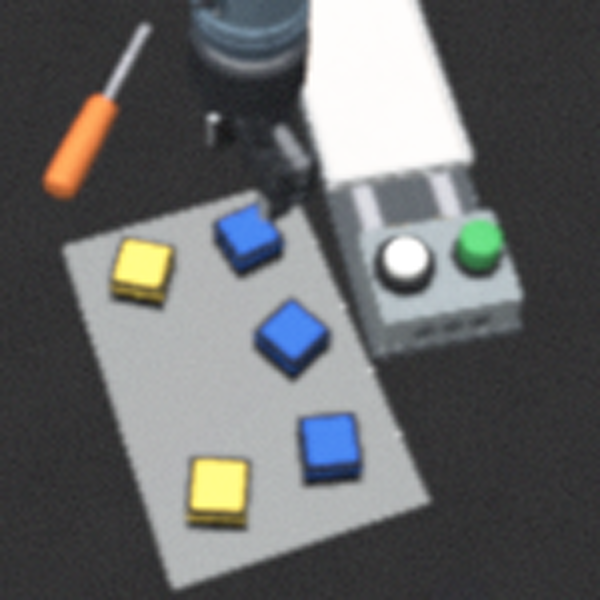

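The side view shows the fingers above the first blue module, near crop position (250,150), with nothing else disturbed. Next I descend, grip and lift.

```bash
python3 -m creep '[[1,-3,-45,0,0,0],[1,-3,-84,0,0,0],[1,-3,-84,0,0,0],[1,-3,-84,0,0,0],[1,-3,-84,0,0,0]]'
python3 -m creep '[[0,0,0,0,0,0],[0,0,0,0,0,0],[0,0,0,0,0,0],[0,0,0,0,0,0],[0,0,0,0,0,0]]' -1
python3 -m creep '[[0,0,40,0,0,0],[0,0,90,0,0,0],[0,0,110,0,0,0],[0,0,110,0,0,0]]'
python3 - <<'E'
from rig import *
for y in(-.065,0,.065): print(rp(s.x,np.array([[0,y-.0238,.03]])).round(4))
P=rp(s.x,np.array([[0,-.0238+.065,.03]]))[0]
to(P[0],P[1],.29)
E
```

```text
time_s: 3.95
eef_pos: [0.4948, -0.1617, 0.1775]
ee_rot: [-0.305, 3.124, -0.002]
wrist_force: [0.2, -0.1, 0.5]
width: 0.0619
grip_force: 0.0
time_s: 4.58
eef_pos: [0.4947, -0.162, 0.1771]
ee_rot: [-0.304, 3.125, -0.001]
wrist_force: [0.1, 0.5, 6.9]
width: 0.0389
grip_force: 61.6
time_s: 5.08
eef_pos: [0.4948, -0.1621, 0.2876]
ee_rot: [-0.304, 3.123, -0.003]
wrist_force: [0.4, 0.7, 0.1]
width: 0.0387
grip_force: 60.8
[[ 0.6216 -0.1082  0.03  ]]
[[ 0.6292 -0.0436  0.03  ]]
[[0.6368 0.0209 0.03  ]]
t 5.08 closing 101.1 shift [142.1 183.    2.4] turn 0.0
```

```bash
python3 -m creep '[[20,26,10,0,0,0.16],[40,52,10,0,0,0.32],[60,78,10,0,0,0.48],[80,104,10,0,0,0.64],[100,130,10,0,0,0.8],[120,156,10,0,0,0.96],[142,183,10,0,0,1.12],[142,183,10,0,0,1.26]]'
python3 - <<'E'
from rig import *
P=rp(s.x,np.array([[0,-.0238+.065,.03]]))[0]
to(P[0],P[1],.206,173.3)
E
```

```text
time_s: 6.08
eef_pos: [0.6365, 0.0233, 0.2932]
ee_rot: [2.096, -2.338, -0.003]
wrist_force: [0.7, -0.6, -1.4]
width: 0.0389
grip_force: 60.8
t 6.08 closing 173.8 shift [  0.3  -2.4 -87.2] turn -0.008
```

```bash
python3 -m creep '[[0,0,-40,0,0,0],[0,0,-75,0,0,0],[0,0,-86,0,0,0],[0,0,-90,0,0,0],[0,0,-91,0,0,0],[0,0,-91,0,0,0]]'
python3 - <<'E'
from h import *
to(.6368,.0209,.205)
E
```

```text
time_s: 6.82
eef_pos: [0.6367, 0.0212, 0.2061]
ee_rot: [-2.087, 2.346, -0.003]
wrist_force: [0.9, 0.4, -0.9]
width: 0.0389
grip_force: 60.8
t 6.83 closing 173.3 shift [ 0.1 -0.3 -1.1] turn 0.0
```

```bash
python3 -m creep '[[0,0,-2,0,0,0],[0,0,-2,0,0,0],[0,0,-2,0,0,0]]'
python3 -m creep '[[0,0,0,0,0,0],[0,0,0,0,0,0],[0,0,0,0,0,0]]' 0.25
python3 -m creep '[[0,0,30,0,0,0],[0,0,85,0,0,0],[-60,-60,85,0,0,0],[-100,-100,85,0,0,0],[-140,-140,85,0,0,-0.15],[-140,-180,85,0,0,-0.3],[-140,-200,85,0,0,-0.45],[-140,-200,85,0,0,-0.6]]'
python3 - <<'E'
from h import *
T=viewer.snapshot('top');S=viewer.snapshot('side')
for m in mods(T):print(*m)
for c,a,_ in blobs(S,'blue'): print(c.round(1),a)
to(.4965,-.249,.262,117.5)
cv2.imwrite('pics/a2.png',cv2.hconcat([cv2.resize(T[140:265,255:380],(400,400)),cv2.resize(S[160:320,200:360],(400,400))])[...,::-1])
E
```

```text
time_s: 7.2
eef_pos: [0.6366, 0.0213, 0.2041]
ee_rot: [-2.087, 2.346, -0.003]
wrist_force: [-0.2, -0.2, 5.8]
width: 0.0392
grip_force: 61.4
time_s: 7.58
eef_pos: [0.6358, 0.0213, 0.2023]
ee_rot: [2.088, -2.347, -0.001]
wrist_force: [-0.3, 0.2, 0.4]
width: 0.0532
grip_force: 0.0
time_s: 8.57
eef_pos: [0.4957, -0.1805, 0.2878]
ee_rot: [-1.29, 2.864, -0.001]
wrist_force: [0.5, -0.2, -0.7]
width: 0.0532
grip_force: 0.0
[0.6421 0.0183 0.031 ] 84.6 [10.8 10.7] [255.8 171.9]
[287.  186.1] 84
[272.3 273.3] 147
[282. 300.] 147
t 8.68 closing 138.9 shift [  0.7 -69.8 -25.6] turn -0.373
```

View pics/a2.png

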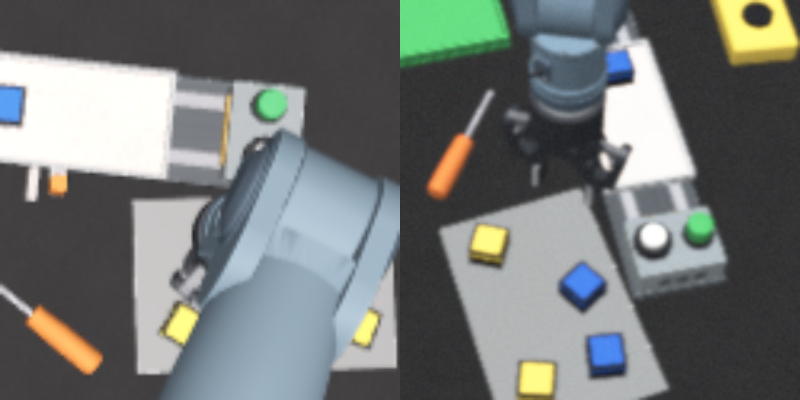

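M1 sits in the tray, lid up, and M2 and M3 are unmoved, at side-view pixels (272,273) and (282,300). Next is M2.

```bash
python3 -m creep '[[0,-40,-10,0,0,-0.18],[1,-70,-26,0,0,-0.373],[1,-70,-26,0,0,-0.373],[1,-70,-26,0,0,-0.373],[1,-70,-26,0,0,-0.373],[1,-70,-26,0,0,-0.373]]' 0.45
python3 - <<'E'
from h import *
S=viewer.snapshot('side')
for c,a,_ in blobs(S,'blue'): print(c.round(1),a)
to(.4965,-.249,.179,117.5)
E
```

```text
time_s: 9.43
eef_pos: [0.4972, -0.2479, 0.2622]
ee_rot: [-0.752, 3.05, -0.0]
wrist_force: [0.6, 0.1, 0.4]
width: 0.0619
grip_force: 0.0
[272.4 273.1] 142
[282. 300.] 147
t 9.47 closing 117.7 shift [ -0.7  -0.9 -83.2] turn -0.003
```

```bash
python3 -m creep '[[-1,-1,-45,0,0,0],[-1,-1,-83,0,0,0],[-1,-1,-83,0,0,0],[-1,-1,-83,0,0,0],[-1,-1,-83,0,0,0]]'
python3 -m creep '[[0,0,0,0,0,0],[0,0,0,0,0,0],[0,0,0,0,0,0],[0,0,0,0,0,0],[0,0,0,0,0,0]]' -1
python3 -m creep '[[0,0,40,0,0,0],[0,0,90,0,0,0],[0,0,120,0,0,0],[0,0,120,0,0,0]]'
python3 - <<'E'
from h import *
to(.6292,-.0436,.298,173.3)
E
```

```text
time_s: 10.1
eef_pos: [0.497, -0.2503, 0.1807]
ee_rot: [-0.748, 3.049, -0.004]
wrist_force: [0.1, 0.5, 0.3]
width: 0.062
grip_force: 0.0
time_s: 10.72
eef_pos: [0.4967, -0.2502, 0.1802]
ee_rot: [-0.748, 3.049, -0.003]
wrist_force: [-0.6, 0.6, 7.2]
width: 0.0391
grip_force: 61.8
time_s: 11.22
eef_pos: [0.4971, -0.2504, 0.3019]
ee_rot: [-0.748, 3.047, -0.007]
wrist_force: [1.5, 0.7, -1.3]
width: 0.0388
grip_force: 60.9
t 11.22 closing 117.6 shift [132.1 206.8  -3.9] turn 0.973
```

```bash
python3 -m creep '[[20,30,0,0,0,0.14],[40,60,0,0,0,0.28],[60,90,0,0,0,0.42],[80,120,0,0,0,0.56],[100,150,-2,0,0,0.7],[120,180,-4,0,0,0.84],[132,207,-4,0,0,0.973],[132,207,-4,0,0,0.973]]'
python3 -m creep '[[0,0,-40,0,0,0],[0,0,-72,0,0,0],[0,0,-84,0,0,0],[0,0,-88,0,0,0],[0,0,-88,0,0,0],[0,0,-88,0,0,0]]'
python3 - <<'E'
from h import *
to(.6292,-.0436,.207,173.3)
E
```

```text
time_s: 12.22
eef_pos: [0.628, -0.0408, 0.2929]
ee_rot: [2.09, -2.343, -0.003]
wrist_force: [0.0, -0.2, -0.9]
width: 0.039
grip_force: 60.9
time_s: 12.98
eef_pos: [0.6282, -0.0432, 0.2073]
ee_rot: [-2.087, 2.348, -0.002]
wrist_force: [0.1, 0.1, -0.6]
width: 0.0389
grip_force: 60.8
t 12.97 closing 173.3 shift [ 1.  -0.4 -0.3] turn 0.001
```

```bash
python3 -m creep '[[0,0,-1,0,0,0],[0,0,-1,0,0,0],[0,0,-1,0,0,0]]'
python3 -m creep '[[0,0,0,0,0,0],[0,0,0,0,0,0],[0,0,0,0,0,0]]' 0.25
python3 -m creep '[[0,0,30,0,0,0],[0,0,80,0,0,0],[-40,-40,85,0,0,-0.18],[-80,-90,85,0,0,-0.36],[-120,-140,85,0,0,-0.54],[-132,-200,85,0,0,-0.72],[-135,-250,85,0,0,-0.9],[-135,-288,70,0,0,-1.08]]' 0.25
python3 - <<'E'
from h import *
T=viewer.snapshot('top');S=viewer.snapshot('side')
for m in mods(T,z=.058):print(*m)
for c,a,_ in blobs(S,'blue'): print(c.round(1),a)
to(.4923,-.3339,.265,78)
E
```

```text
time_s: 13.35
eef_pos: [0.6282, -0.0431, 0.2072]
ee_rot: [-2.087, 2.347, -0.002]
wrist_force: [-3.8, -0.3, 7.0]
width: 0.0389
grip_force: 61.8
time_s: 13.72
eef_pos: [0.628, -0.0427, 0.2055]
ee_rot: [2.088, -2.347, -0.0]
wrist_force: [-0.5, -0.3, -0.1]
width: 0.0536
grip_force: 0.0
time_s: 14.72
eef_pos: [0.4928, -0.3335, 0.2769]
ee_rot: [-0.572, 3.087, -0.004]
wrist_force: [0.7, -0.4, -0.4]
width: 0.0534
grip_force: 0.0
[0.6389 0.0183 0.058 ] 84.1 [10.8 10.8] [255.8 171.9]
[ 0.6304 -0.0444  0.058 ] 84.6 [10.7 10.6] [275.3 174.3]
[282.1 299.9] 149
t 14.82 closing 111.1 shift [ 0.1  0.3 -9.2] turn -0.577
```

```bash
python3 -m creep '[[0,0,-9,0,0,-0.18],[0,0,-9,0,0,-0.36],[0,0,-9,0,0,-0.577],[0,0,-9,0,0,-0.577],[0,0,-50,0,0,-0.577],[0,0,-90,0,0,-0.577],[0,0,-95,0,0,-0.577],[0,0,-95,0,0,-0.577]]' 0.45
python3 - <<'E'
from h import *
to(.4923,-.3339,.180,78)
E
```

```text
time_s: 15.82
eef_pos: [0.4932, -0.3306, 0.1813]
ee_rot: [0.316, 3.126, 0.0]
wrist_force: [0.3, 0.3, -0.2]
width: 0.0618
grip_force: 0.0
t 15.82 closing 78.5 shift [-0.9 -3.3 -1.3] turn -0.008
```

```bash
python3 -m creep '[[0,-1,-1,0,0,0],[0,-1,-1,0,0,0],[0,-1,-1,0,0,0],[0,-1,-1,0,0,0],[0,-1,-1,0,0,0],[0,-1,-1,0,0,0]]' -1
python3 -m creep '[[0,0,40,0,0,0],[0,0,90,0,0,0],[0,0,120,0,0,0],[0,0,120,0,0,0]]'
python3 - <<'E'
from h import *
to(.6216,-.1082,.298,173.3)
E
```

```text
time_s: 16.58
eef_pos: [0.494, -0.3326, 0.1819]
ee_rot: [0.317, 3.122, -0.004]
wrist_force: [-0.1, 0.3, 5.7]
width: 0.0386
grip_force: 61.9
time_s: 17.08
eef_pos: [0.494, -0.3326, 0.3033]
ee_rot: [0.317, 3.12, -0.006]
wrist_force: [-0.2, -0.5, -0.8]
width: 0.0389
grip_force: 61.1
t 17.07 closing 78.4 shift [127.6 224.4  -5.3] turn -1.485
```

```bash
python3 -m creep '[[15,25,0,0,0,-0.17],[30,50,0,0,0,-0.34],[45,75,0,0,0,-0.51],[60,110,0,0,0,-0.68],[80,140,-2,0,0,-0.85],[100,180,-4,0,0,-1.02],[128,224,-5,0,0,-1.19],[128,224,-5,0,0,-1.36]]'
python3 -m creep '[[0,0,0,0,0,-0.125],[0,0,-40,0,0,-0.125],[0,0,-72,0,0,-0.125],[0,0,-84,0,0,-0.125],[0,0,-88,0,0,-0.125],[0,0,-88,0,0,-0.125],[0,0,-88,0,0,-0.125]]'
python3 - <<'E'
from h import *
to(.6216,-.1082,.2085,173.3)
E
```

```text
time_s: 18.08
eef_pos: [0.6218, -0.1042, 0.2927]
ee_rot: [-2.211, -2.228, 0.0]
wrist_force: [-0.2, -0.2, -0.8]
width: 0.039
grip_force: 61.1
time_s: 18.95
eef_pos: [0.6194, -0.1072, 0.2088]
ee_rot: [-2.346, -2.087, 0.003]
wrist_force: [-9.3, 2.6, 17.0]
width: 0.039
grip_force: 63.2
t 18.95 closing -6.7 shift [ 2.2 -1.  -0.3] turn -0.0
```

```bash
python3 -m creep '[[0,0,2,0,0,0],[0,0,2,0,0,0],[0,0,2,0,0,0],[0,0,2,0,0,0]]' 0.25
python3 -m creep '[[0,0,40,0,0,0],[0,0,90,0,0,0],[-30,20,95,0,0,0.18],[-70,70,95,0,0,0.36],[-70,72,95,0,0,0.54],[-70,72,95,0,0,0.72],[-70,72,95,0,0,0.9],[-70,72,95,0,0,1.08]]'
python3 -m creep '[[0,0,0,0,0,0.17],[0,0,0,0,0,0.34],[0,0,0,0,0,0.49],[0,0,0,0,0,0.49]]'
python3 - <<'E'
from h import *
T=viewer.snapshot('top');S=viewer.snapshot('side')
for m in mods(T,z=.058):print(*m)
to(.5547,-.0348,.229,83.3)
cv2.imwrite('pics/a3.png',cv2.hconcat([cv2.resize(T[140:265,235:360],(400,400)),cv2.resize(S[160:320,200:360],(400,400))])[...,::-1])
E
```

```text
time_s: 19.45
eef_pos: [0.621, -0.1077, 0.2084]
ee_rot: [-2.347, -2.088, 0.0]
wrist_force: [0.1, 0.3, -0.8]
width: 0.0531
grip_force: 0.0
time_s: 20.45
eef_pos: [0.5509, -0.0356, 0.3036]
ee_rot: [-0.931, -3.0, -0.0]
wrist_force: [-0.1, 0.6, 0.0]
width: 0.0531
grip_force: 0.0
time_s: 20.95
eef_pos: [0.551, -0.0357, 0.3036]
ee_rot: [-0.188, -3.136, -0.0]
wrist_force: [0.3, 0.6, 0.4]
width: 0.0532
grip_force: 0.0
[0.6395 0.0234 0.058 ] 78.8 [ 7.1 10.8] [254.3 171.7]
t 21.05 closing 83.1 shift [  3.7   0.9 -74.6] turn 0.003
```

View pics/a3.png

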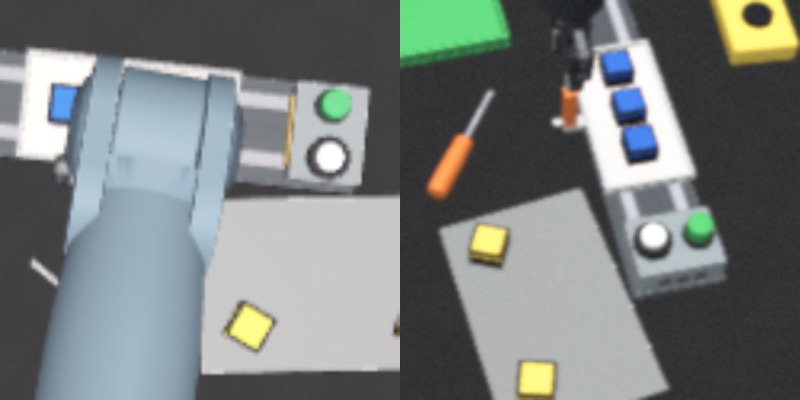

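All three modules are flat in the tray, in the side crop at (617,66), (629,104) and (640,141), and the gripper is over the orange handle. Next I grip the handle.

```bash
python3 -m creep '[[3,1,-40,0,0,0],[3,1,-65,0,0,0],[3,1,-75,0,0,0],[3,1,-75,0,0,0]]'
python3 -m creep '[[0,0,0,0,0,0],[0,0,0,0,0,0],[0,0,0,0,0,0],[0,0,0,0,0,0],[0,0,0,0,0,0]]' -1
python3 - <<'E'
from rig import *
from h import *
for y in(-.08,0): to(*rp(s.x,np.array([[-.075,y,.229]]))[0],83.3)
E
```

```text
time_s: 21.55
eef_pos: [0.5538, -0.0347, 0.2284]
ee_rot: [-0.186, -3.135, -0.0]
wrist_force: [-0.2, -0.1, 0.2]
width: 0.0535
grip_force: 0.0
time_s: 22.18
eef_pos: [0.5546, -0.0348, 0.23]
ee_rot: [0.185, 3.134, -0.0]
wrist_force: [-1.8, -0.4, 6.9]
width: 0.0154
grip_force: 59.0
t 22.18 closing 83.2 shift [ -6.4 -55.9  -1. ] turn 0.001
t 22.18 closing 83.2 shift [ 3.  23.5 -1. ] turn 0.001
```

```bash
python3 -m creep '[[-1,-8,0,0,0,0],[-2,-17,0,0,0,0],[-3,-27,0,0,0,0],[-4,-36,0,0,0,0],[-5,-44,0,0,0,0],[-6,-50,0,0,0,0],[-6,-53,0,0,0,0],[-6,-53,0,0,0,0]]'
python3 -m creep '[[0,-2,0,0,0,0],[0,-4,0,0,0,0],[0,-4,0,0,0,0]]'
python3 - <<'E'
from h import *
to(.5482,-.0907,.229,83.3)
E
```

```text
time_s: 23.18
eef_pos: [0.5483, -0.0879, 0.23]
ee_rot: [0.185, 3.134, -0.0]
wrist_force: [-1.6, 0.1, 6.9]
width: 0.0153
grip_force: 59.4
time_s: 23.55
eef_pos: [0.5481, -0.0905, 0.23]
ee_rot: [0.183, 3.135, 0.006]
wrist_force: [-2.0, 7.4, 8.3]
width: 0.0154
grip_force: 59.6
t 23.55 closing 83.3 shift [ 0.1 -0.2 -1. ] turn -0.0
```

```bash
python3 -m creep '[[0,-1,0,0,0,0],[0,-2,0,0,0,0],[0,-2,0,0,0,0]]'
python3 -m creep '[[0,2,0,0,0,0],[0,2,0,0,0,0],[0,2,0,0,0,0],[0,2,0,0,0,0]]' 0.25
python3 -m creep '[[0,0,40,0,0,0],[0,0,85,0,0,0],[0,0,100,0,0,0],[0,-60,100,0,0,0],[10,-110,100,0,0,0],[20,-135,100,0,0,0]]'
python3 - <<'E'
from h import *
T=viewer.snapshot('top');S=viewer.snapshot('side')
cv2.imwrite('pics/a4.png',cv2.hconcat([cv2.resize(T[140:265,235:360],(400,400)),cv2.resize(S[160:320,200:360],(400,400))])[...,::-1])
for c,a,_ in blobs(S,'blue'): print(c.round(1),a)
to(.5798,-.2413,.260,83.3)
E
```

```text
time_s: 23.92
eef_pos: [0.5481, -0.0911, 0.23]
ee_rot: [0.181, 3.135, 0.012]
wrist_force: [-1.6, 13.3, 9.5]
width: 0.0151
grip_force: 59.9
time_s: 24.42
eef_pos: [0.5479, -0.092, 0.2286]
ee_rot: [-0.186, -3.136, -0.0]
wrist_force: [0.3, -0.2, 0.4]
width: 0.0534
grip_force: 0.0
time_s: 25.18
eef_pos: [0.5677, -0.2292, 0.3278]
ee_rot: [-0.189, -3.135, -0.0]
wrist_force: [0.8, 1.7, 0.6]
width: 0.0533
grip_force: 0.0
t 25.27 closing 83.0 shift [ 11.6 -11.8 -67.4] turn 0.004
```

View pics/a4.png

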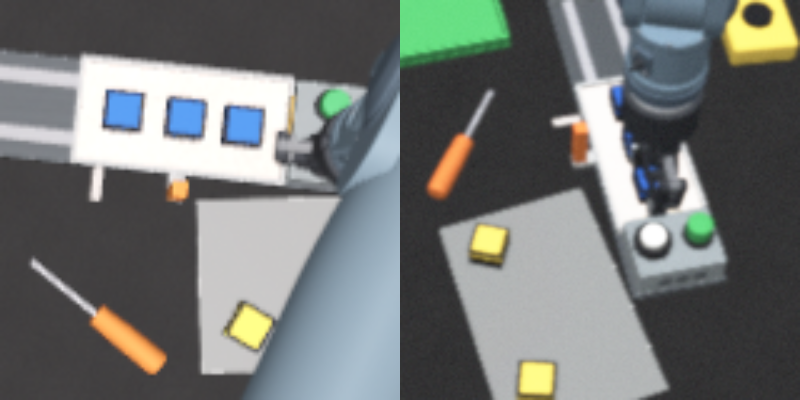

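The tray is flush against the green-beacon bay, and the modules are still flat in it. Next I shut the fingers and position over the button.

```bash
python3 -m creep '[[12,-13,0,0,0,0],[12,-13,0,0,0,0],[12,-13,-30,0,0,0],[12,-13,-60,0,0,0],[12,-13,-68,0,0,0],[12,-13,-68,0,0,0],[12,-13,-68,0,0,0]]' -1
python3 -m creep '[[0,0,-4,0,0,0],[0,0,-8,0,0,0],[0,0,-10,0,0,0],[0,0,-10,0,0,0]]'
python3 - <<'E'
from h import *
to(.5806,-.2425,.244,83.3)
E
```

```text
time_s: 26.15
eef_pos: [0.5805, -0.2397, 0.2622]
ee_rot: [0.184, 3.134, -0.001]
wrist_force: [-0.5, -0.3, 0.1]
width: -0.0002
grip_force: 0.0
time_s: 26.65
eef_pos: [0.5799, -0.2397, 0.2506]
ee_rot: [-0.185, -3.136, -0.0]
wrist_force: [-0.7, -1.0, 0.2]
width: 0.0
grip_force: 0.0
t 26.65 closing 83.2 shift [ 0.7 -2.8 -6.6] turn 0.001
```

```bash
python3 -m creep '[[0,-2,0,0,0,0],[0,-2,-2,0,0,0],[0,-2,-4,0,0,0],[0,-2,-6,0,0,0],[0,-2,-6,0,0,0]]'
python3 -m creep '[[0,0,-1,0,0,0],[0,0,-2,0,0,0],[0,0,-2,0,0,0]]'
```

```text
time_s: 27.28
eef_pos: [0.58, -0.2419, 0.245]
ee_rot: [0.185, 3.136, -0.001]
wrist_force: [-1.4, -0.8, 4.2]
width: 0.0003
grip_force: 2.2
time_s: 27.65
eef_pos: [0.58, -0.2419, 0.2443]
ee_rot: [0.185, 3.135, -0.002]
wrist_force: [-4.1, 0.3, 11.7]
width: 0.0002
grip_force: 6.0
```

The button is against its stop at 11.7 N. I hold it there for about 4 s.

```bash
python3 -m creep '[[0,0,-1,0,0,0],[0,0,-1,0,0,0],[0,0,-1,0,0,0],[0,0,-1,0,0,0],[0,0,-1,0,0,0],[0,0,-1,0,0,0],[0,0,-1,0,0,0],[0,0,-1,0,0,0]]'
python3 -m creep '[[0,0,0,0,0,0],[0,0,0,0,0,0],[0,0,0,0,0,0],[0,0,0,0,0,0],[0,0,0,0,0,0],[0,0,0,0,0,0],[0,0,0,0,0,0],[0,0,0,0,0,0]]'
python3 -m creep '[[0,0,0,0,0,0],[0,0,0,0,0,0],[0,0,0,0,0,0],[0,0,0,0,0,0],[0,0,0,0,0,0],[0,0,0,0,0,0],[0,0,0,0,0,0],[0,0,0,0,0,0]]'
python3 -m creep '[[0,0,0,0,0,0],[0,0,0,0,0,0],[0,0,0,0,0,0],[0,0,0,0,0,0],[0,0,0,0,0,0],[0,0,0,0,0,0],[0,0,0,0,0,0],[0,0,0,0,0,0]]'
python3 -m creep '[[0,0,40,0,0,0],[0,0,80,0,0,0],[-10,50,80,0,0,0],[-20,100,80,0,0,0],[-32,150,80,0,0,0],[-32,150,80,0,0,0]]' 
python3 -m creep '[[0,0,0,0,0,0],[0,0,0,0,0,0]]' 0.25
python3 - <<'E'
from h import *
T=viewer.snapshot('top');S=viewer.snapshot('side')
for m in mods(T,z=.058):print(*m)
for c,a,_ in blobs(S,'blue'): print(c.round(1),a)
to(.5482,-.0911,.229,83.3)
E
```

```text
time_s: 28.65
eef_pos: [0.58, -0.2418, 0.2443]
ee_rot: [0.185, 3.135, -0.002]
wrist_force: [-5.3, 1.0, 16.5]
width: -0.0002
grip_force: 8.4
time_s: 29.65
eef_pos: [0.58, -0.2419, 0.2443]
ee_rot: [0.185, 3.135, -0.002]
wrist_force: [-5.5, 0.6, 16.1]
width: 0.0003
grip_force: 8.4
time_s: 30.65
eef_pos: [0.58, -0.2419, 0.2443]
ee_rot: [0.185, 3.135, -0.002]
wrist_force: [-5.6, 0.8, 16.1]
width: -0.0
grip_force: 8.4
time_s: 31.65
eef_pos: [0.58, -0.2418, 0.2443]
ee_rot: [0.185, 3.135, -0.002]
wrist_force: [-5.5, 1.0, 16.8]
width: 0.0002
grip_force: 8.4
time_s: 32.4
eef_pos: [0.5466, -0.0883, 0.321]
ee_rot: [-0.177, -3.134, -0.003]
wrist_force: [0.4, -1.4, 0.4]
width: -0.0001
grip_force: 0.0
time_s: 32.65
eef_pos: [0.5483, -0.0927, 0.3215]
ee_rot: [0.187, 3.136, 0.0]
wrist_force: [-0.2, 0.5, -0.6]
width: 0.0359
grip_force: 0.0
[ 0.6319 -0.0369  0.058 ] 83.5 [10.8 10.8] [273.  173.8]
[290.7 199.2] 103
[296.  215.6] 117
[300.5 231.5] 124
t 32.75 closing 83.2 shift [ -0.1   1.6 -92.5] turn 0.002
```

Next I grip the handle and slide the tray back to the mark, 80 mm along the rig's y.

```bash
python3 -m creep '[[0,1,0,0,0,0],[0,1,-40,0,0,0],[0,1,-75,0,0,0],[0,1,-92,0,0,0],[0,1,-92,0,0,0]]'
python3 -m creep '[[0,0,0,0,0,0],[0,0,0,0,0,0],[0,0,0,0,0,0],[0,0,0,0,0,0],[0,0,0,0,0,0]]' -1
python3 -m creep '[[1,8,0,0,0,0],[2,18,0,0,0,0],[4,30,0,0,0,0],[5,42,0,0,0,0],[6,54,0,0,0,0],[8,65,0,0,0,0],[9,74,0,0,0,0],[9,79,0,0,0,0]]'
python3 -m creep '[[0,0,0,0,0,0],[0,0,0,0,0,0]]'
python3 - <<'E'
from h import *
to(.5575,-.0112,.229,83.3)
E
```

```text
time_s: 33.38
eef_pos: [0.5471, -0.0907, 0.2282]
ee_rot: [-0.185, -3.133, -0.001]
wrist_force: [0.2, 0.9, 0.8]
width: 0.0534
grip_force: 0.0
time_s: 34.0
eef_pos: [0.5487, -0.0902, 0.2312]
ee_rot: [0.184, 3.133, 0.002]
wrist_force: [-0.1, 5.1, 5.3]
width: 0.0156
grip_force: 59.8
time_s: 35.0
eef_pos: [0.5579, -0.0117, 0.2311]
ee_rot: [0.185, 3.133, -0.003]
wrist_force: [1.5, -2.3, 5.5]
width: 0.0152
grip_force: 59.7
time_s: 35.25
eef_pos: [0.558, -0.0114, 0.2311]
ee_rot: [0.184, 3.133, 0.0]
wrist_force: [-0.1, 0.7, 6.7]
width: 0.0155
grip_force: 59.9
t 35.25 closing 83.3 shift [-0.5  0.2 -2.1] turn 0.001
```

```bash
python3 -m creep '[[0,0,0,0,0,0],[0,0,0,0,0,0],[0,0,0,0,0,0]]' 0.25
python3 -m creep '[[0,0,40,0,0,0],[0,0,85,0,0,0],[-40,50,85,0,0,0],[-80,100,85,0,0,0],[-80,150,85,0,0,0],[-80,200,85,0,0,0],[-80,200,85,0,0,0]]'
python3 - <<'E'
from h import *
from rig import s,rp
T=viewer.snapshot('top');S=viewer.snapshot('side')
for m in mods(T,z=.058):
    print(*m); to(m[0][0],m[0][1],.295,m[1])
cv2.imwrite('pics/a5.png',cv2.hconcat([cv2.resize(T[140:265,235:360],(400,400)),cv2.resize(S[140:300,200:360],(400,400))])[...,::-1])
E
```

```text
time_s: 35.62
eef_pos: [0.5567, -0.0117, 0.2294]
ee_rot: [-0.185, -3.135, 0.0]
wrist_force: [-0.6, -0.1, -0.6]
width: 0.0536
grip_force: 0.0
time_s: 36.5
eef_pos: [0.4765, 0.191, 0.3147]
ee_rot: [0.177, 3.136, 0.001]
wrist_force: [0.2, -1.1, 0.8]
width: 0.0533
grip_force: 0.0
[0.6414 0.0407 0.058 ] 84.4 [10.4 10.8] [248.9 171.2]
t 36.6 closing 83.3 shift [ 164.6 -147.7  -19.5] turn 0.019
[ 0.6332 -0.0215  0.058 ] 85.1 [10.6 11.1] [268.2 173.5]
t 36.6 closing 83.3 shift [ 156.4 -209.9  -19.5] turn 0.031
[ 0.6243 -0.08    0.058 ] 86.1 [10.7 10.5] [286.4 176. ]
t 36.6 closing 83.3 shift [ 147.5 -268.4  -19.5] turn 0.049
```

View pics/a5.png

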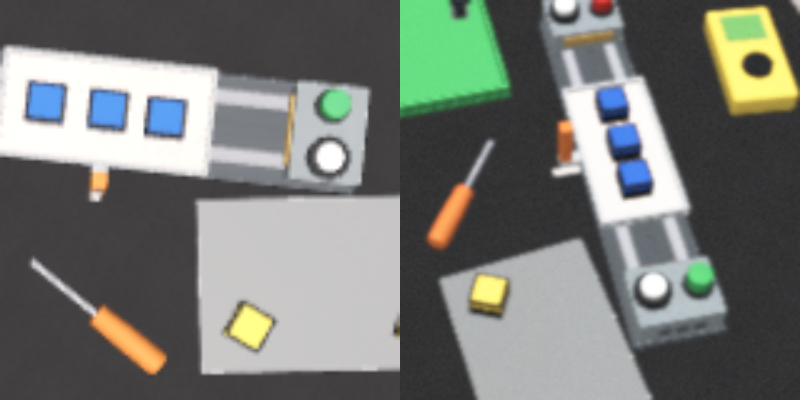

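The tray handle is over the white mark, seen in the top crop at (98,185), and all three modules are flat in the tray. Next I move them to the bin, starting with M1.

```bash
python3 -m creep '[[20,-20,0,0,0,0.18],[40,-40,0,0,0,0.36],[60,-60,0,0,0,0.54],[80,-80,0,0,0,0.72],[110,-110,0,0,0,0.9],[140,-130,0,0,0,1.08],[163,-148,0,0,0,1.26],[163,-148,0,0,0,1.44]]' 0.35
python3 -m creep '[[0,0,0,0,0,0.15],[0,0,-20,0,0,0.15],[0,0,-20,0,0,0.15]]'
python3 - <<'E'
from h import *
to(.640,.0405,.207,174.4)
E
```

```text
time_s: 37.6
eef_pos: [0.6413, 0.0365, 0.3142]
ee_rot: [1.93, -2.479, 0.001]
wrist_force: [-1.2, 0.4, 0.1]
width: 0.0573
grip_force: 0.0
time_s: 37.98
eef_pos: [0.6389, 0.0385, 0.2929]
ee_rot: [2.104, -2.328, -0.004]
wrist_force: [-0.5, -0.2, 0.3]
width: 0.0574
grip_force: 0.0
t 37.98 closing 174.2 shift [  1.1   2.  -85.9] turn 0.003
```

```bash
python3 -m creep '[[1,2,-40,0,0,0],[1,2,-75,0,0,0],[1,2,-86,0,0,0],[1,2,-86,0,0,0]]'
python3 -m creep '[[0,0,0,0,0,0],[0,0,0,0,0,0],[0,0,0,0,0,0],[0,0,0,0,0,0],[0,0,0,0,0,0]]' -1
python3 -m creep '[[0,0,40,0,0,0],[0,0,85,0,0,0],[-40,50,85,0,0,0],[-80,100,85,0,0,0],[-120,150,85,0,0,0],[-155,200,85,0,0,0],[-185,250,85,0,0,0],[-185,288,85,0,0,0]]'
python3 - <<'E'
from h import *
to(.4545,.3285,.183)
E
```

```text
time_s: 38.48
eef_pos: [0.6408, 0.0418, 0.2088]
ee_rot: [2.108, -2.328, -0.001]
wrist_force: [-0.6, 0.9, 0.9]
width: 0.0576
grip_force: 0.0
time_s: 39.1
eef_pos: [0.642, 0.0423, 0.2109]
ee_rot: [-2.108, 2.326, -0.005]
wrist_force: [-0.1, -0.3, 5.8]
width: 0.0389
grip_force: 61.6
time_s: 40.1
eef_pos: [0.4532, 0.3321, 0.2941]
ee_rot: [2.112, -2.324, -0.001]
wrist_force: [0.7, -0.2, -1.5]
width: 0.0387
grip_force: 60.9
t 40.1 closing 174.5 shift [   1.3   -3.6 -111.1] turn 0.0
```

```bash
python3 -m creep '[[1,-3,-50,0,0,0],[1,-3,-90,0,0,0],[1,-3,-104,0,0,0],[1,-3,-109,0,0,0],[1,-3,-109,0,0,0]]'
python3 -m creep '[[0,0,-1,0,0,0],[0,0,-2,0,0,0],[0,0,-2,0,0,0]]'
```

```text
time_s: 40.72
eef_pos: [0.4575, 0.3275, 0.1865]
ee_rot: [-2.108, 2.327, -0.0]
wrist_force: [0.3, 0.2, -0.8]
width: 0.0387
grip_force: 60.9
time_s: 41.1
eef_pos: [0.458, 0.3278, 0.1859]
ee_rot: [-2.107, 2.326, -0.001]
wrist_force: [-4.5, -2.8, 14.8]
width: 0.0388
grip_force: 62.8
```

```bash
python3 -m creep '[[0,0,1,0,0,0],[0,0,1,0,0,0],[0,0,1,0,0,0],[0,0,1,0,0,0]]' 0.35
python3 -m creep '[[0,0,50,0,0,0],[0,0,105,0,0,0],[25,-50,108,0,0,0],[50,-100,108,0,0,0],[75,-150,108,0,0,0],[100,-200,108,0,0,0],[125,-250,108,0,0,0],[150,-300,108,0,0,0]]'
python3 -m creep '[[24,-49,0,0,0,0],[24,-49,0,0,0,0],[24,-49,0,0,0,0]]'
python3 - <<'E'
from h import *
T=viewer.snapshot('top');S=viewer.snapshot('side')
for m in mods(T,z=.058):print(*m)
for c,a,_ in blobs(S,'blue'): print(c.round(1),a,proj('side',[[.6243,-.08,.058]]).round(1),proj('side',[[.458,.328,.033]]).round(1))
to(.6325,-.0215,.208,175.1)
E
```

```text
time_s: 41.6
eef_pos: [0.457, 0.3273, 0.1835]
ee_rot: [2.109, -2.328, -0.0]
wrist_force: [0.6, 0.0, -0.1]
width: 0.0574
grip_force: 0.0
time_s: 42.6
eef_pos: [0.6075, 0.0256, 0.2915]
ee_rot: [2.109, -2.328, -0.0]
wrist_force: [0.2, 0.3, -0.2]
width: 0.0574
grip_force: 0.0
time_s: 42.98
eef_pos: [0.6306, -0.0215, 0.2912]
ee_rot: [2.109, -2.328, -0.002]
wrist_force: [1.4, 0.6, -0.8]
width: 0.0577
grip_force: 0.0
[0.4612 0.3224 0.058 ] 85.1 [10.3 10.9] [161.4 228.2]
[209.6 140.3] 82 [[294.2 208.2]] [[209.  138.2]]
[289.3 195.5] 97 [[294.2 208.2]] [[209.  138.2]]
[293.4 210. ] 115 [[294.2 208.2]] [[209.  138.2]]
t 43.08 closing 174.4 shift [  2.1  -1.1 -83.5] turn 0.012
```

```bash
python3 -m creep '[[1,-1,-40,0,0,0.01],[1,-1,-72,0,0,0.01],[1,-1,-83,0,0,0.01],[1,-1,-83,0,0,0.01]]'
python3 -m creep '[[0,0,0,0,0,0],[0,0,0,0,0,0],[0,0,0,0,0,0],[0,0,0,0,0,0],[0,0,0,0,0,0]]' -1
python3 -m creep '[[0,0,40,0,0,0],[0,0,85,0,0,0],[-30,50,85,0,0,0],[-60,100,85,0,0,0],[-90,150,85,0,0,0],[-120,200,85,0,0,0],[-150,250,85,0,0,0],[-176,285,85,0,0,0]]'
python3 - <<'E'
from h import *
to(.456,.2635,.187)
E
```

```text
time_s: 43.58
eef_pos: [0.6315, -0.0217, 0.2085]
ee_rot: [2.122, -2.316, -0.002]
wrist_force: [1.6, 0.0, 0.8]
width: 0.0576
grip_force: 0.0
time_s: 44.2
eef_pos: [0.633, -0.0227, 0.2107]
ee_rot: [-2.119, 2.316, -0.004]
wrist_force: [-0.9, 0.8, 6.5]
width: 0.0391
grip_force: 61.3
time_s: 45.2
eef_pos: [0.4547, 0.2641, 0.2941]
ee_rot: [-2.122, 2.316, 0.0]
wrist_force: [0.4, 1.1, -1.0]
width: 0.039
grip_force: 60.6
t 45.2 closing 175.0 shift [   1.3   -0.6 -107.1] turn 0.0
```

```bash
python3 -m creep '[[1,0,-50,0,0,0],[1,0,-90,0,0,0],[1,0,-103,0,0,0],[1,0,-108,0,0,0],[1,0,-108,0,0,0]]'
python3 -m creep '[[0,0,-1,0,0,0],[0,0,-2,0,0,0],[0,0,-2,0,0,0]]'
```

```text
time_s: 45.82
eef_pos: [0.4578, 0.2624, 0.1869]
ee_rot: [-2.119, 2.317, -0.001]
wrist_force: [0.6, -0.4, -0.8]
width: 0.0388
grip_force: 60.6
time_s: 46.2
eef_pos: [0.4579, 0.2626, 0.1856]
ee_rot: [-2.119, 2.316, -0.002]
wrist_force: [-1.2, -0.6, 8.7]
width: 0.0389
grip_force: 61.7
```

```bash
python3 -m creep '[[0,0,0,0,0,0],[0,0,0,0,0,0],[0,0,0,0,0,0],[0,0,0,0,0,0]]' 0.35
python3 -m creep '[[0,0,50,0,0,0],[0,0,105,0,0,0],[25,-50,108,0,0,0],[50,-100,108,0,0,0],[75,-150,108,0,0,0],[100,-200,108,0,0,0],[120,-250,108,0,0,0],[145,-300,108,0,0,0.02]]'
python3 -m creep '[[21,-42,0,0,0,0],[21,-42,0,0,0,0],[21,-42,0,0,0,0]]'
python3 - <<'E'
from h import *
T=viewer.snapshot('top');S=viewer.snapshot('side')
for m in mods(T,z=.033):print(*m)
for c,a,_ in blobs(S,'blue'): print(c.round(1),a)
to(.6237,-.080,.208,176.1)
E
```

```text
time_s: 46.7
eef_pos: [0.4569, 0.2623, 0.1836]
ee_rot: [2.121, -2.317, -0.0]
wrist_force: [0.8, -0.7, 0.7]
width: 0.0578
grip_force: 0.0
time_s: 47.7
eef_pos: [0.6023, -0.0394, 0.2916]
ee_rot: [2.144, -2.296, -0.001]
wrist_force: [1.0, 0.9, -0.9]
width: 0.0577
grip_force: 0.0
time_s: 48.08
eef_pos: [0.6226, -0.0795, 0.2912]
ee_rot: [2.143, -2.296, -0.002]
wrist_force: [-0.2, 1.0, -0.1]
width: 0.0574
grip_force: 0.0
[0.4612 0.3274 0.033 ] 83.8 [10.4 11. ] [161.4 228.2]
[0.4606 0.2638 0.033 ] 86.5 [10.5 10.6] [181.  228.2]
[209.5 140.3] 80
[213.7 151.6] 94
[293.5 210.5] 113
t 48.17 closing 176.1 shift [  1.3  -1.5 -83.5] turn -0.001
```

```bash
python3 -m creep '[[1,-1,-40,0,0,0],[1,-1,-72,0,0,0],[1,-1,-83,0,0,0],[1,-1,-83,0,0,0]]'
python3 -m creep '[[0,0,0,0,0,0],[0,0,0,0,0,0],[0,0,0,0,0,0],[0,0,0,0,0,0],[0,0,0,0,0,0]]' -1
python3 -m creep '[[0,0,40,0,0,0],[0,0,85,0,0,0],[-30,50,85,0,0,0],[-60,100,85,0,0,0],[-90,150,85,0,0,0],[-120,200,85,0,0,0],[-150,240,85,0,0,0],[-168,278,85,0,0,0]]'
python3 - <<'E'
from h import *
to(.456,.1985,.187)
E
```

```text
time_s: 48.68
eef_pos: [0.6235, -0.0798, 0.2085]
ee_rot: [2.145, -2.295, -0.002]
wrist_force: [0.3, 0.2, -0.2]
width: 0.058
grip_force: 0.0
time_s: 49.3
eef_pos: [0.6249, -0.0808, 0.2107]
ee_rot: [-2.142, 2.295, -0.004]
wrist_force: [0.3, 1.4, 7.0]
width: 0.0389
grip_force: 61.5
time_s: 50.3
eef_pos: [0.4543, 0.1985, 0.294]
ee_rot: [2.144, -2.296, -0.0]
wrist_force: [0.1, 0.1, -1.4]
width: 0.039
grip_force: 60.7
t 50.3 closing 176.1 shift [   1.7   -0.  -107. ] turn 0.0
```

```bash
python3 -m creep '[[1,0,-50,0,0,0],[1,0,-90,0,0,0],[1,0,-103,0,0,0],[1,0,-108,0,0,0],[1,0,-108,0,0,0]]'
python3 -m creep '[[0,0,-1,0,0,0],[0,0,-2,0,0,0],[0,0,-2,0,0,0]]'
python3 -m creep '[[0,0,0,0,0,0],[0,0,0,0,0,0],[0,0,0,0,0,0],[0,0,0,0,0,0]]' 0.35
python3 -m creep '[[0,0,50,0,0,0],[0,0,105,0,0,0],[0,-50,130,0,0,0],[0,-100,130,0,0,0],[0,-150,130,0,0,0],[0,-200,130,0,0,0],[0,-200,130,0,0,0],[0,-200,130,0,0,0]]'
python3 - <<'E'
from h import *
T=viewer.snapshot('top');S=viewer.snapshot('side')
for m in mods(T,z=.033):print(*m)
cv2.imwrite('pics/end.png',cv2.hconcat([cv2.resize(T[140:280,130:385],(510,280)),cv2.resize(S[110:350,160:410],(290,280))])[...,::-1])
E
```

```text
time_s: 50.92
eef_pos: [0.4578, 0.1974, 0.1868]
ee_rot: [-2.142, 2.295, -0.001]
wrist_force: [-0.5, 0.1, -1.6]
width: 0.039
grip_force: 60.7
time_s: 51.3
eef_pos: [0.4579, 0.1975, 0.1857]
ee_rot: [-2.142, 2.295, -0.002]
wrist_force: [-2.1, -1.1, 9.8]
width: 0.0389
grip_force: 62.0
time_s: 51.8
eef_pos: [0.4569, 0.1973, 0.1836]
ee_rot: [2.144, -2.296, -0.0]
wrist_force: [0.3, -0.5, 0.4]
width: 0.0577
grip_force: 0.0
time_s: 52.8
eef_pos: [0.4568, -0.0025, 0.3136]
ee_rot: [-2.143, 2.297, 0.001]
wrist_force: [0.4, 1.1, 0.0]
width: 0.0578
grip_force: 0.0
[0.4603 0.1976 0.033 ] 87.4 [11.1 10.6] [201.4 228. ]
[0.4612 0.3274 0.033 ] 83.8 [10.4 11. ] [161.4 228.2]
[0.4606 0.2638 0.033 ] 86.5 [10.5 10.6] [181.  228.2]
```

View pics/end.png

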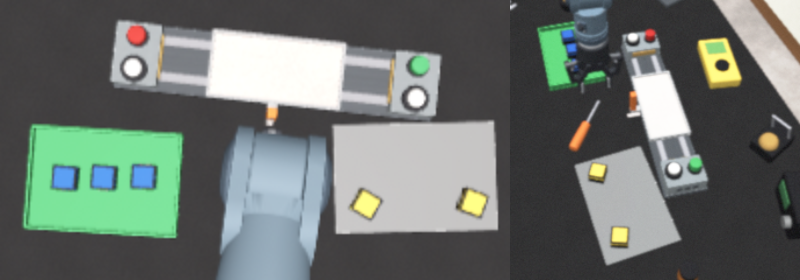

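The last picture shows all three blue modules flat in the bin, in the top crop at (65,177), (103,177) and (143,176). The tray is at the mark, and the yellow modules and the screwdriver are undisturbed.

```bash
python3 -c "
from workcell import bot
print(bot.hand_in())"
```

```text
the job is handed in; nothing more can be done
None
```

The job is handed in: all three blue modules went through the green-beacon bay with its button held down about 4 s, and now lie flat, lid up, in the green bin with the tray back at the white mark and everything released; no verdict came back on hand-in.

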